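# Switch the stage power box over to the marked feed

## Task

Switch the stage power box over to the feed with the neon-yellow plug: turn the red isolator handle all the way off so that its bolt frees the selector, turn the black selector pointer to the neon-yellow plug, then turn the isolator fully back on so the bolt locks the selector there. Leave the bottle, the charger and the wooden block where they stand.

Things in the scene. Friction and masses are not known exactly. Their poses are not given: they have to be found in the camera images.
- distro: Stage power box lying flat, fixed to the table: black case, aluminium edges, 220 (its x) by 380 mm (its y), grey panel 70 mm above the table. Origin at the centre of its underside, z up. Isolator on its +y half, selector on its -y half, 170 mm apart, both axes vertical, 20 mm from the centre towards -x. Low breaker toggles (14 mm high) lie near the +x edge on the isolator's half.
- isolator (a joint): Angle of the red isolator handle about its vertical axis, rad, growing anticlockwise seen from above. 0 = on (bar along the box's x axis), 1.2 = off, end stops at both. Starts on or up to 0.12 short of the on stop. About 0.15 N m of friction; stays where it is left. It drives the bolt: beyond about 0.95 the selector is free.
- isolator_grip (a point): Point on the isolator's axis, 36 mm above the panel (106 mm above the table), where to grip. The handle is a plain red bar 104 mm long (52 mm each way from the axis), 18 mm wide, from 15 to 51 mm above the panel, on a steel disc of 72 mm diameter on a yellow round plate.
- selector (a joint): Angle of the black selector pointer about its vertical axis, rad, growing anticlockwise seen from above. 0 = pointing along the box's +x, where it starts, locked with 0.07 rad of play. End stops at +0.873 (50 degrees, towards the box's +y) and -0.873 (towards -y): at each stop it points at one plug. About 0.12 N m of friction; stays where it is left.
- selector_grip (a point): Point on the selector's axis, 36 mm above the panel (106 mm above the table), where to grip. The handle is a black bar 18 mm wide, from 15 to 51 mm above the panel, reaching 70 mm from the axis on the pointing side (white stripe on top) and 26 mm on the other, on a slotted brass disc of 86 mm diameter whose top is 12 mm above the panel.
- selector_tip (a point): End of the selector's pointing side, 70 mm from its axis and 36 mm above the panel.
- yellow_plug: Neon-yellow round feed plug fixed on the panel, 36 mm diameter, 20 mm high, origin at the centre of its underside on the panel. It is 105 mm from the selector's axis, at either +50 or -50 degrees from the box's +x direction (anticlockwise positive); this is the feed to select.
- grey_plug: Grey round feed plug, same size, at the other of the two places.
- bottle: Bystander: amber glass bottle standing on the table beside the box on its +y side, 58 mm diameter, 190 mm high, origin at the centre of its underside.
- charger: Bystander: flat grey battery charger with four black bays, 75 x 130 x 30 mm, on the table beside the box on its -y side, origin at the centre of its underside.
- block: Bystander: wooden block with black foam facing, 40 x 120 x 60 mm, on the table beyond the box's +x side, origin under the wood's centre.
- bolt_tip (a point): Nose of the flat steel locking bolt, 10 mm wide, that lies along the box's y between the handles (under 15 mm high) and is driven by the isolator. On: 14 mm deep in a slot of the selector's disc. Off: 4 mm clear of it. Slots are only at selector angles -0.873, 0 and +0.873; the round nose finds its way in within about 0.1 rad of these, else the isolator is blocked from turning on.

How it is judged:
By the outcome, as a careful person would: the job done as asked, in the order asked, and still so for the second after the job is handed in, with the robot touching nothing.
It also fails if it takes over 54 s, if anything falls off the work surface, if the arm or the gripper's body presses on something with over 40 N, if the wrist force passes 120 N, or if a joint passes its speed limit or range.

## Robot

A 6-joint arm with a two-finger parallel gripper is mounted at the origin on the work surface. World frame = base frame: x ahead of the robot, y to its left, z up, the work surface at z = 0. Lengths are in m, angles in rad, forces in N, time in s.
With the tool pointing down it reaches from about 0.325 to 1 m from the base axis. Payload 5.1 kg.
Tool frame: the origin (TCP) lies between the finger pads; the fingertips stand 11 mm ahead of it and the grasp point (between the pads) lies 8 mm behind it (tip_reach is the z of the fingertips in the tool frame, in m); z points along the fingers, y is the line along which they close (so a half turn about z gives the same grasp; the last joint's range is limited). The gripper opens to 85 mm and grips with 20 to 120 N. Pads are 22 mm wide; open, the fingers measure 114 mm over their backs; the gripper's body (76 mm by 85 mm) begins 54 mm behind the grasp point. The pads swing forward as they close: fully open they stand 13 mm farther back than shut.
Start: joints at [-1.375, 0.124, 1.65, -0, 1.367, -0.083], TCP at [0.179, -0.625, 0.219] pointing down, gripper open.
Joint ranges: [-2.61, 2.61], [-1.02, 2.33], [0.03, 2.71], [-1.35, 4.49], [0.32, 2.68], [-2.91, 2.91]. Speed limits (rad/s): [2.57, 2.57, 3.14, 3.14, 3.14, 3.14].

## Interface

Orientations are given as a rotation vector (axis times angle).
In Python, from station import * gives the robot as it stands. The module is installed in compiled form; this text tells all that it offers.
- The arm moves only by the tool carry_out, never from a script. Its argument "moves" is text: rows parted by semicolons, each of 7 numbers parted by spaces: the finger opening in m, from 0 to 0.0854, then the shift along the tool's x, y, z in m, then the turn, a rotation vector about the tool's x, y, z in rad. In form: grip dx dy dz rx ry rz; .... A call has exactly 5 rows; each row is the pose to reach, as a shift and turn from the pose commanded when the call began, along the tool's axes at that moment; what a row does not reach only later rows make up. A row lasts 1/12 s, in which the tool goes at most 41.7 mm and 7.16 degrees, less where a joint would pass 70% of its speed; a pose out of reach is approached as far as the arm can. A call with a gripper value outside its range is refused whole. The fingers move at their own pace and stop on an object; the grip force is fixed at half the most. Time passes only in rows, so rows that repeat a pose let the fingers close, or fill a call up. It gives the time, the measured TCP pose, the force, the opening and the grip force at its end, in the units of the state.
- observe(): the state, without advancing time (a new reading comes with each control period).
- snapshot(name): name is "scene" or "side" or "wrist"; returns a dict with "img" (480x640x3 uint8, blue, green, red), "mtx" (3x3 intrinsics, pixels), "world_to_cam" (4x4, takes a point from world to camera coordinates); the wrist camera has in their place "tool_from_camera" (4x4, takes a point from camera to tool coordinates, whose origin is the TCP and whose axes are the flange's). Camera axes: x right, y down, z forward; pixel columns grow to the right and rows downward; lengths in m; the calibration is good to about 2 mm. A picture is of the moment at which its call begins: read the wrist's pose just before it. There is no depth.
- sign_off(): hands the job in; it is judged then, once.
Trained networks look in a picture, given as the dict that the camera call returned (one of the last four; its "shot" number tells which), for a name from the list of things; names that differ only in an ending like _2 or _b are one class to them, and where a whole thing is asked for, a point or a joint stands for the part that bears it (a point fixed in the world has none). Each returns a list of dicts, best first, with "p" (0 to 1); they miss things now and then, are a little off and sometimes report something else, mostly with a low value. They report only what shows in the picture. A call takes as long as a camera call.
- look_for(picture, target): "location" ([x, y, z] in m, in world coordinates, good to about 4 mm: the middle of the surface that is visible of it).
- pinpoint(picture, target): "location" ([x, y, z] in m, in world coordinates, good to about 4 mm: a listed point, or the origin of a listed thing).
The state is a dict: "time": time; "joints": joint angles; "joint_vel": joint speeds; "tau": joint torques, N m; "eef_pos": TCP position; "tcp_rot": TCP orientation; "contact_force": force on the tool from outside, world axes, zero at the start; "ft_torque": the same for the moment, N m; "grip_width": finger opening in m; "gripper_force": force on a finger pad.
Only numpy, scipy, OpenCV 4.12 (cv2) and the standard library are available. Lean on these libraries where they do the work, as an engineer would, in place of code of your own. Each camera call takes 0.05 s, during which the arm holds its last target. There are 200 camera calls.

## Working session

There is one attempt and no reset: what is moved stays moved. The work goes in short steps, Python scripts to look and compute and a tool call to move; the robot and the scene stay as the last step left them, time stands still between calls to the robot, and variables do not carry over. Pictures are saved under pics/ and viewed, at most 10 in all, crops included, and the job is handed in when it is done.

Besides the shell and the picture viewer there is one more tool, called after "Emit:" as name(argument=value, ...), one argument or row to a line, values as JSON. carry_out: Moves the arm, as the interface text tells. Its arguments: {"type":"object","properties":{"moves":{"type":"string"}},"required":["moves"]}

```bash
mkdir -p pics
python3 - <<'E'
from station import *
import cv2,numpy as np
s=observe(); print(s)
for c in ["scene","side"]:
    p=snapshot(c); cv2.imwrite(f"pics/{c}0.png",p["img"])
    for n in ["distro","isolator_grip","selector_grip","selector_tip","yellow_plug","grey_plug","bottle","charger","block","bolt_tip"]:
        r=pinpoint(p,n); print(c,n,[(np.round(q["location"],4).tolist(),round(q["p"],2)) for q in r[:2]])
E
```

```text
{'time': 0.0, 'joints': array([-1.37457573e+00,  1.24537834e-01,  1.65167548e+00,  3.41775266e-05,
        1.36752779e+00, -8.25868109e-02]), 'joint_vel': array([-1.93387623e-03,  1.14745782e-04,  1.87966996e-03,  8.54960450e-04,
        5.86034711e-04, -3.36460567e-05]), 'tau': array([ 2.85310751e-03, -4.23600733e+01, -3.65454376e+01,  1.57701088e-04,
        6.90647386e-03,  1.54692924e-05]), 'eef_pos': array([ 0.17874954, -0.62426845,  0.21773101]), 'tcp_rot': array([-3.10899160e+00, -4.36223453e-01,  1.39062768e-04]), 'contact_force': array([-0.09945692, -1.07336903,  0.08720768]), 'ft_torque': array([-0.00578538, -0.00494459, -0.02847163]), 'gripper_force': 0.0, 'grip_width': 0.08517184243400368}
scene distro [([0.5706, 0.0575, 0.002], 0.67), ([0.5538, -0.0343, 0.1103], 0.21)]
scene isolator_grip [([0.5486, 0.1369, 0.1051], 0.79)]
scene selector_grip [([0.5575, -0.0309, 0.1087], 0.91)]
scene selector_tip [([0.6274, -0.0293, 0.1053], 0.69)]
scene yellow_plug [([0.63, -0.109, 0.0694], 0.58), ([0.6285, -0.0316, 0.1042], 0.35)]
scene grey_plug [([0.6221, 0.0541, 0.0703], 0.62)]
scene bottle [([0.6163, 0.3744, 0.0025], 0.75)]
scene charger [([0.6169, -0.2648, -0.0003], 0.79), ([0.5551, -0.0298, 0.1081], 0.5)]
scene block [([0.7823, 0.0132, -0.002], 0.91)]
scene bolt_tip [([0.5518, 0.0019, 0.076], 0.82)]
side distro [([0.573, 0.053, -0.0037], 0.59)]
side isolator_grip [([0.5478, 0.1362, 0.1022], 0.68), ([0.6199, 0.3747, 0.0032], 0.31)]
side selector_grip [([0.5587, -0.0323, 0.1051], 0.64)]
side selector_tip [([0.6277, -0.0269, 0.1042], 0.74)]
side yellow_plug [([0.6284, -0.0292, 0.1033], 0.59), ([0.6335, -0.1035, 0.0727], 0.58)]
side grey_plug [([0.6245, 0.0553, 0.0712], 0.47), ([0.5586, -0.0013, 0.0778], 0.16)]
side bottle [([0.6214, 0.3749, 0.0012], 0.63)]
side charger [([0.6158, -0.2657, -0.0025], 0.62)]
side block [([0.7799, 0.0087, 0.0012], 0.58)]
side bolt_tip [([0.5598, -0.0037, 0.0737], 0.53)]
```

```bash
ls -la pics
```

```text
total 968
drwxr-xr-x 2 agent agent   4096 Dec  1 22:27 .
drwxr-xr-x 3 agent agent   4096 Dec  1 22:27 ..
-rw-r--r-- 1 agent agent 581694 Dec  1 22:27 scene0.png
-rw-r--r-- 1 agent agent 394340 Dec  1 22:27 side0.png
```

View pics/scene0.png

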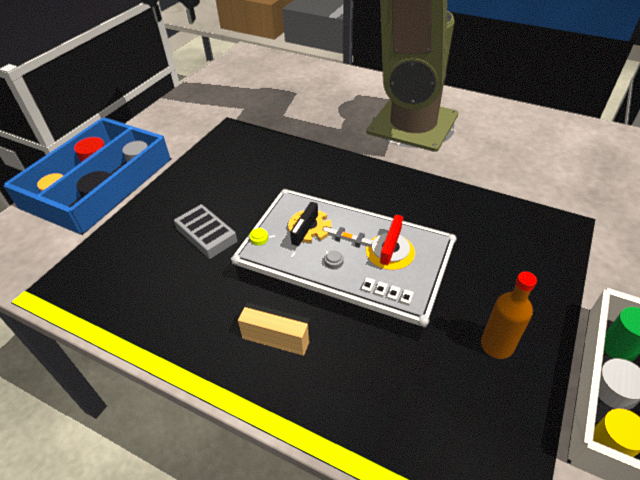

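View pics/side0.png

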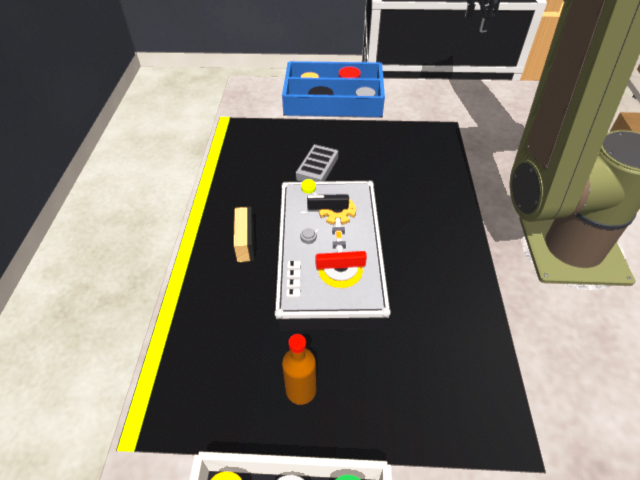

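The pictures agree with the networks. The yellow plug is at (258,237) in scene, on the -y side at about -50°, so the selector goes to -0.873. The isolator bar at (392,240) lies roughly along box x, and the box yaw is about 0.055.

```bash
cat > h.py <<'E'
from station import *
import numpy as np, cv2
from scipy.spatial.transform import Rotation as R
def to(x,y,z,ang):
    """tool-frame shift and turn to a downward pose with tool x at world angle ang"""
    s=observe(); T=R.from_rotvec(s["tcp_rot"])
    G=R.from_euler("z",ang)*R.from_euler("x",np.pi)
    X=T.as_matrix()[:,0]
    print("t",round(s["time"],2),"pos",s["eef_pos"].round(4),"ang",round(np.arctan2(X[1],X[0]),3),"j",s["joints"].round(2),"F",s["contact_force"].round(1),"M",s["ft_torque"].round(2),"w",round(s["grip_width"],4))
    print("move",T.inv().apply(np.array([x,y,z])-s["eef_pos"]).round(4),(T.inv()*G).as_rotvec().round(3))
E
python3 -c "
from h import *
to(.53,.136,.22,.115)"
```

```text
t 1.1 pos [ 0.1789 -0.6249  0.219 ] ang 0.279 j [-1.37  0.12  1.65  0.    1.37 -0.08] F [ 0.4  0.2 -0.2] M [-0.01 -0.02 -0.04] w 0.0855
move [ 0.547  -0.6349 -0.001 ] [ 0.    -0.     0.164]
```

Emit:
carry_out(
  moves="0.085 0.55 -0.63 0 0 0 0.16; 0.085 0.55 -0.63 0 0 0 0.16; 0.085 0.55 -0.63 0 0 0 0.16; 0.085 0.55 -0.63 0 0 0 0.16; 0.085 0.55 -0.63 0 0 0 0.16",
)

```text
time: 1.52
eef_pos: [0.2678, -0.4346, 0.2189]
tcp_rot: [3.136, 0.185, 0.0]
contact_force: [1.5, -0.2, 0.8]
grip_width: 0.0849
gripper_force: 0.0
```

```bash
python3 -c "
from h import *
to(.53,.136,.22,.115)"
```

```text
t 1.52 pos [ 0.2678 -0.4346  0.2189] ang 0.118 j [-1.12 -0.19  1.96  0.    1.38  0.33] F [ 1.5 -0.2  0.8] M [ 0.01 -0.08  0.02] w 0.0849
move [ 0.3276 -0.5358 -0.001 ] [ 0.    -0.     0.003]
```

Emit:
carry_out(
  moves="0.085 0.33 -0.535 0 0 0 0; 0.085 0.33 -0.535 0 0 0 0; 0.085 0.33 -0.535 0 0 0 0; 0.085 0.33 -0.535 0 0 0 0; 0.085 0.33 -0.535 0 0 0 0",
)

```text
time: 1.93
eef_pos: [0.3553, -0.2455, 0.2193]
tcp_rot: [3.135, 0.185, 0.001]
contact_force: [0.7, 0.0, 0.4]
grip_width: 0.0848
gripper_force: 0.0
```

Emit:
carry_out(
  moves="0.085 0.22 -0.36 0 0 0 0; 0.085 0.22 -0.36 0 0 0 0; 0.085 0.22 -0.36 0 0 0 0; 0.085 0.22 -0.36 0 0 0 0; 0.085 0.22 -0.36 0 0 0 0",
)

```text
time: 2.35
eef_pos: [0.4422, -0.0558, 0.2196]
tcp_rot: [3.135, 0.187, 0.002]
contact_force: [0.6, -0.4, 1.0]
grip_width: 0.0852
gripper_force: 0.0
```

```bash
python3 -c "
from h import *
to(.53,.136,.22,.115)"
```

```text
t 2.35 pos [ 0.4422 -0.0558  0.2196] ang 0.119 j [-0.25 -0.35  2.08 -0.    1.41  1.21] F [ 0.6 -0.4  1. ] M [-0.02 -0.04  0.  ] w 0.0852
move [ 0.1099 -0.1801 -0.0004] [ 0.001 -0.001  0.004]
```

Emit:
carry_out(
  moves="0.085 0.1 -0.165 0 0 0 0; 0.085 0.1 -0.165 0 0 0 0; 0.085 0.1 -0.165 0 0 0 0; 0.085 0.1 -0.165 0 0 0 0; 0.085 0.1 -0.165 0 0 0 0",
)

```text
time: 2.77
eef_pos: [0.5223, 0.1213, 0.2192]
tcp_rot: [-3.135, -0.19, -0.001]
contact_force: [-0.5, -0.3, -0.2]
grip_width: 0.0852
gripper_force: 0.0
```

Run:
```python
from h import *
to(.548,.1365,.102,.115)
p=snapshot("wrist"); cv2.imwrite("pics/wrist1.png",p["img"])
for n in ["isolator_grip","selector_grip","selector_tip","bolt_tip"]:
    print(n,[(np.round(q["location"],4).tolist(),round(q["p"],2)) for q in pinpoint(p,n)[:2]])
s=observe(); T=np.eye(4); T[:3,:3]=R.from_rotvec(s["tcp_rot"]).as_matrix(); T[:3,3]=s["eef_pos"]
W=T@p["tool_from_camera"]
# red pixels -> plane z=0.121 (bar top)
b,g,r=[p["img"][...,i].astype(int) for i in range(3)]
m=((r>120)&(g<60)&(b<60)).astype(np.uint8)
n,l,st,_=cv2.connectedComponentsWithStats(m); k=1+st[1:,4].argmax(); print(st[k])
v,u=np.nonzero(l==k)
d=(W[:3,:3]@np.linalg.inv(p["mtx"])@np.c_[u,v,np.ones(len(u))].T)
P=(W[:3,3:]+d*(.121-W[2,3])/d[2])[:2].T.astype(np.float32)
(c,wh,a)=cv2.minAreaRect(P*1000); print(c,wh,a)
```

```text
t 2.77 pos [0.5223 0.1213 0.2192] ang 0.121 j [ 0.13 -0.13  1.9   0.    1.37  1.58] F [-0.5 -0.3 -0.2] M [-0.   -0.02 -0.03] w 0.0852
move [ 0.0272 -0.0119  0.1173] [-0.001 -0.001  0.006]
isolator_grip [([0.5511, 0.1408, 0.1075], 0.71)]
selector_grip [([0.5571, -0.0335, 0.1044], 0.72)]
selector_tip [([0.6296, -0.0277, 0.1065], 0.73), ([0.5491, 0.1384, 0.1105], 0.69)]
bolt_tip [([0.5556, -0.0007, 0.0734], 0.76)]
[308 126   4 127 289]
(551.871826171875, 126.33145141601562) (92.91976928710938, 2.1308794021606445) 6.615703105926514
```

View pics/wrist1.png

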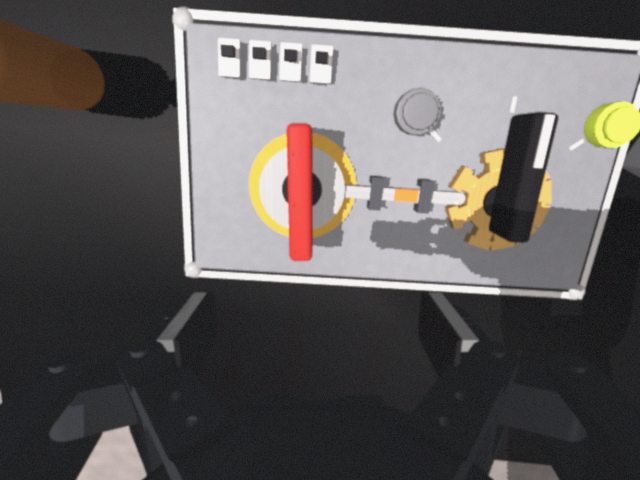

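The red bar is at columns 288–313, rows 122–260, nearly along the image vertical. My threshold caught only its shaded side, so I'll refit with a looser one.

Run:
```python
from h import *
p=snapshot("wrist"); s=observe(); T=np.eye(4); T[:3,:3]=R.from_rotvec(s["tcp_rot"]).as_matrix(); T[:3,3]=s["eef_pos"]
W=T@p["tool_from_camera"]
b,g,r=[p["img"][...,i].astype(int) for i in range(3)]
m=((r>180)&(g<110)&(b<110)).astype(np.uint8)
n,l,st,_=cv2.connectedComponentsWithStats(m); k=1+st[1:,4].argmax(); print(st[k])
v,u=np.nonzero(l==k)
d=(W[:3,:3]@np.linalg.inv(p["mtx"])@np.c_[u,v,np.ones(len(u))].T)
P=(W[:3,3:]+d*(.121-W[2,3])/d[2])[:2].T.astype(np.float32)
print(cv2.minAreaRect(P*1000)); to(.549,.137,.102,.1)
```

```text
[ 282  121   24  138 2996]
((549.7093505859375, 137.35081481933594), (101.24490356445312, 16.45359992980957), 7.0253801345825195)
t 3.07 pos [0.5212 0.1171 0.219 ] ang 0.118 j [ 0.12 -0.13  1.91 -0.    1.37  1.57] F [-0.4  0.9  0.7] M [ 0.06  0.03 -0.02] w 0.0851
move [ 0.03   -0.0165  0.117 ] [0.    0.    0.018]
```

Emit:
carry_out(
  moves="0.085 0.03 -0.0165 0.01 0 0 0; 0.085 0.03 -0.0165 0.04 0 0 0; 0.085 0.03 -0.0165 0.07 0 0 0; 0.085 0.03 -0.0165 0.095 0 0 0; 0.085 0.03 -0.0165 0.117 0 0 0",
)

```text
time: 3.48
eef_pos: [0.5484, 0.1361, 0.1002]
tcp_rot: [3.136, 0.183, -0.002]
contact_force: [-0.3, 0.3, 0.3]
grip_width: 0.0851
gripper_force: 0.0
```

Emit:
carry_out(
  moves="0.04 0 0 0 0 0 0; 0.01 0 0 0 0 0 0; 0 0 0 0 0 0 0; 0 0 0 0 0 0 0; 0 0 0 0 0 0 0",
)

```text
time: 3.9
eef_pos: [0.5508, 0.1377, 0.1044]
tcp_rot: [-3.136, -0.186, -0.006]
contact_force: [-0.4, -0.2, -0.1]
grip_width: 0.0247
gripper_force: 0.0
```

```bash
python3 -c "
from h import *
to(.549,.137,.102,1.26)"
```

```text
t 3.9 pos [0.5508 0.1377 0.1044] ang 0.118 j [0.15 0.04 1.94 0.   1.16 1.6 ] F [-0.4 -0.2 -0.1] M [-0.    0.02  0.01] w 0.0247
move [-0.0019  0.0005  0.0024] [ 0.002 -0.004 -1.142]
```

Emit:
carry_out(
  moves="0 0 0 0.002 0 0 0; 0 0 0 0.002 0 0 0; 0 0 0 0.002 0 0 0; 0 0 0 0.002 0 0 0; 0 0 0 0.002 0 0 0",
)

```text
time: 4.32
eef_pos: [0.5509, 0.1383, 0.1038]
tcp_rot: [-3.135, -0.187, -0.006]
contact_force: [-4.9, -0.7, 10.3]
grip_width: 0.0155
gripper_force: 58.5
```

Emit:
carry_out(
  moves="0 0 0 0 0 0 -0.05; 0 0 0 0 0 0 -0.15; 0 0 0 0 0 0 -0.27; 0 0 0 0 0 0 -0.38; 0 0 0 0 0 0 -0.5",
)

```text
time: 4.73
eef_pos: [0.5505, 0.1393, 0.1037]
tcp_rot: [-2.988, -0.963, -0.006]
contact_force: [-5.3, 3.2, 11.4]
grip_width: 0.0157
gripper_force: 58.7
```

```bash
python3 -c "
from h import *
to(.549,.137,.102,1.26)"
```

```text
t 4.73 pos [0.5505 0.1393 0.1037] ang 0.624 j [0.15 0.04 1.94 0.   1.16 1.1 ] F [-5.3  3.2 11.4] M [ 0.68  0.93 -0.17] w 0.0157
move [-0.0025  0.001   0.0017] [ 0.    -0.004 -0.636]
```

Emit:
carry_out(
  moves="0 0 0 0 0 0 -0.1; 0 0 0 0 0 0 -0.22; 0 0 0 0 0 0 -0.34; 0 0 0 0 0 0 -0.45; 0 0 0 0 0 0 -0.55",
)

```text
time: 5.15
eef_pos: [0.5495, 0.1401, 0.1037]
tcp_rot: [-2.613, -1.737, -0.004]
contact_force: [-9.3, 6.1, 14.2]
grip_width: 0.0157
gripper_force: 59.0
```

Emit:
carry_out(
  moves="0 0 0 0 0 0 -0.03; 0 0 0 0 0 0 -0.06; 0 0 0 0 0 0 -0.09; 0 0 0 0 0 0 -0.1; 0 0 0 0 0 0 -0.1",
)

```text
time: 5.57
eef_pos: [0.5493, 0.1402, 0.1037]
tcp_rot: [-2.528, -1.859, -0.004]
contact_force: [-9.2, 5.5, 13.7]
grip_width: 0.0154
gripper_force: 59.0
```

```bash
python3 -c "
from h import *
to(.549,.137,.102,1.26)"
```

```text
t 5.57 pos [0.5493 0.1402 0.1037] ang 1.268 j [0.15 0.04 1.94 0.01 1.16 0.45] F [-9.2  5.5 13.7] M [ 1.04  1.61 -0.18] w 0.0154
move [-0.0031  0.0006  0.0017] [-0.002 -0.004  0.009]
```

Emit:
carry_out(
  moves="0 0 0 0 0 0 -0.02; 0 0 0 0 0 0 -0.04; 0 0 0 0 0 0 -0.05; 0 0 0 0 0 0 -0.05; 0 0 0 0 0 0 -0.05",
)

```text
time: 5.98
eef_pos: [0.5493, 0.1402, 0.1037]
tcp_rot: [-2.483, -1.917, -0.005]
contact_force: [-9.2, 6.2, 13.7]
grip_width: 0.0158
gripper_force: 60.9
```

```bash
python3 -c "
from h import *
to(.549,.137,.102,1.26)"
```

```text
t 5.98 pos [0.5493 0.1402 0.1037] ang 1.315 j [0.15 0.04 1.94 0.01 1.16 0.41] F [-9.2  6.2 13.7] M [ 1.02  1.56 -1.08] w 0.0158
move [-0.0032  0.0005  0.0017] [-0.002 -0.005  0.055]
```

Emit:
carry_out(
  moves="0.085 0 0 0 0 0 0; 0.085 0 0 0 0 0 0; 0.085 0 0 0 0 0 0; 0.085 0 0 0 0 0 0; 0.085 0 0 0 0 0 0",
)

```text
time: 6.4
eef_pos: [0.5493, 0.1375, 0.0998]
tcp_rot: [2.483, 1.925, -0.001]
contact_force: [0.1, 0.6, -0.1]
grip_width: 0.0747
gripper_force: 0.0
```

Emit:
carry_out(
  moves="0.085 0 0 -0.01 0 0 0; 0.085 0 0 -0.035 0 0 0; 0.085 0 0 -0.07 0 0 0; 0.085 0 0 -0.1 0 0 0; 0.085 0 0 -0.12 0 0 0",
)

```text
time: 6.82
eef_pos: [0.5506, 0.1378, 0.2246]
tcp_rot: [2.481, 1.923, 0.007]
contact_force: [-0.4, 0.2, 0.4]
grip_width: 0.085
gripper_force: 0.0
```

Emit:
carry_out(
  moves="0.085 -0.04 0.01 0 0 0 0.12; 0.085 -0.08 0.02 0 0 0 0.24; 0.085 -0.12 0.02 0 0 0 0.36; 0.085 -0.15 0.02 0 0 0 0.48; 0.085 -0.17 0.02 0 0 0 0.6",
)

```text
time: 7.23
eef_pos: [0.5257, -0.0345, 0.2208]
tcp_rot: [2.944, 1.093, 0.0]
contact_force: [0.9, 0.6, -0.0]
grip_width: 0.0851
gripper_force: 0.0
```

```bash
python3 -c "
from h import *
to(.53,-0.033,.22,.055)"
```

```text
t 7.23 pos [ 0.5257 -0.0345  0.2208] ang 0.711 j [-0.17 -0.15  1.92 -0.    1.37  0.69] F [ 0.9  0.6 -0. ] M [ 0.03 -0.05 -0.02] w 0.0851
move [0.0043 0.0017 0.0008] [ 0.001 -0.     0.656]
```

Emit:
carry_out(
  moves="0.085 0.004 0 0 0 0 0.12; 0.085 0.004 0 0 0 0 0.24; 0.085 0.004 0 0 0 0 0.36; 0.085 0.004 0 0 0 0 0.48; 0.085 0.004 0 0 0 0 0.6",
)

```text
time: 7.65
eef_pos: [0.5294, -0.0295, 0.2207]
tcp_rot: [3.136, 0.176, 0.001]
contact_force: [0.7, -0.0, -0.2]
grip_width: 0.0851
gripper_force: 0.0
```

Run:
```python
from h import *
snapshot("side");snapshot("side")
to(.5575,-.032,.102,.055)
p=snapshot("wrist"); cv2.imwrite("pics/wrist2.png",p["img"])
for n in ["isolator_grip","selector_grip","selector_tip","bolt_tip","yellow_plug"]:
    print(n,[(np.round(q["location"],4).tolist(),round(q["p"],2)) for q in pinpoint(p,n)[:2]])
```

```text
t 7.75 pos [ 0.5294 -0.0295  0.2207] ang 0.119 j [-0.16 -0.15  1.91 -0.    1.37  1.3 ] F [-0.1  0.8 -0.2] M [-0.01  0.01  0.01] w 0.0851
move [0.0275 0.0058 0.1187] [ 0.    -0.001  0.064]
isolator_grip []
selector_grip [([0.5585, -0.0322, 0.1034], 0.84)]
selector_tip [([0.6325, -0.0263, 0.107], 0.56), ([0.5517, 0.015, 0.0732], 0.46)]
bolt_tip [([0.5545, 0.0146, 0.0762], 0.71), ([0.5585, -0.0302, 0.1012], 0.62)]
yellow_plug [([0.6295, -0.1055, 0.067], 0.85), ([0.6333, -0.0266, 0.1068], 0.2)]
```

View pics/wrist2.png

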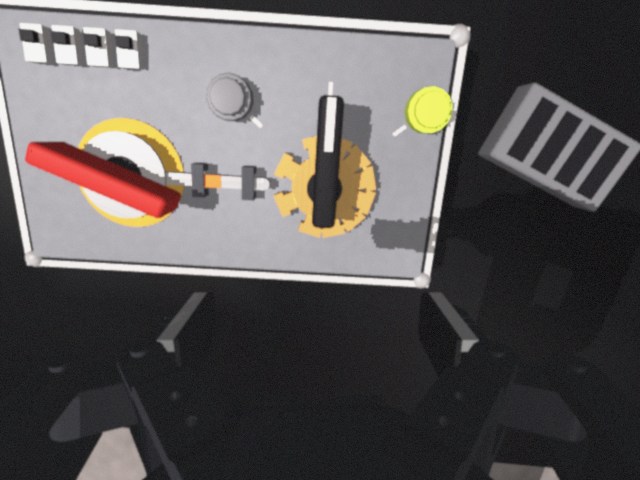

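The bolt nose at (268,185) is now clear of the brass disc. The selector bar spans (330,95)–(323,227), and the yellow plug is at (429,110).

Emit:
carry_out(
  moves="0.085 0.028 0.0055 0.01 0 0 0.055; 0.085 0.028 0.0055 0.04 0 0 0.055; 0.085 0.028 0.0055 0.07 0 0 0.055; 0.085 0.028 0.0055 0.1 0 0 0.055; 0.085 0.028 0.0055 0.118 0 0 0.055",
)

```text
time: 8.47
eef_pos: [0.5559, -0.0311, 0.0983]
tcp_rot: [-3.139, -0.102, 0.007]
contact_force: [-0.3, 0.2, 0.3]
grip_width: 0.0851
gripper_force: 0.0
```

Emit:
carry_out(
  moves="0.04 0 0 0 0 0 0; 0 0 0 0 0 0 0; 0 0 0 0 0 0 0; 0 0 0 0 0 0 0; 0 0 0 0 0 0 0",
)

```text
time: 8.88
eef_pos: [0.5592, -0.0316, 0.1043]
tcp_rot: [3.139, 0.1, 0.006]
contact_force: [0.6, -0.0, -0.1]
grip_width: 0.0253
gripper_force: 0.0
```

Emit:
carry_out(
  moves="0 0 0 0 0 0 0; 0 0 0 0 0 0 0; 0 0 0 0 0 0 0; 0 0 0 0 0 0 0; 0 0 0 0 0 0 0",
)

```text
time: 9.3
eef_pos: [0.5591, -0.0317, 0.1043]
tcp_rot: [3.139, 0.1, 0.005]
contact_force: [-0.9, -0.6, 6.8]
grip_width: 0.0154
gripper_force: 58.8
```

```bash
python3 -c "
from h import *
to(.558,-.032,.102,-.818)"
```

```text
t 9.3 pos [ 0.5591 -0.0317  0.1043] ang 0.064 j [-0.15  0.02  1.96 -0.    1.16  1.35] F [-0.9 -0.6  6.8] M [-0.05  0.19 -0.05] w 0.0154
move [-0.0011  0.0002  0.0023] [-0.001 -0.003  0.882]
```

Emit:
carry_out(
  moves="0 0 0 0 0 0 0.05; 0 0 0 0 0 0 0.15; 0 0 0 0 0 0 0.27; 0 0 0 0 0 0 0.38; 0 0 0 0 0 0 0.5",
)

```text
time: 9.72
eef_pos: [0.559, -0.032, 0.1043]
tcp_rot: [3.065, -0.687, 0.005]
contact_force: [-2.0, -0.8, 6.2]
grip_width: 0.0153
gripper_force: 58.8
```

Emit:
carry_out(
  moves="0 0 0 0 0 0 0.1; 0 0 0 0 0 0 0.2; 0 0 0 0 0 0 0.3; 0 0 0 0 0 0 0.36; 0 0 0 0 0 0 0.39",
)

```text
time: 10.13
eef_pos: [0.5589, -0.0321, 0.1043]
tcp_rot: [2.876, -1.263, 0.005]
contact_force: [-1.1, -1.7, 7.0]
grip_width: 0.0153
gripper_force: 59.0
```

Emit:
carry_out(
  moves="0 0 0 0 0 0 0.01; 0 0 0 0 0 0 0.02; 0 0 0 0 0 0 0.02; 0 0 0 0 0 0 0.02; 0 0 0 0 0 0 0.02",
)

```text
time: 10.55
eef_pos: [0.5589, -0.0322, 0.1043]
tcp_rot: [2.865, -1.286, 0.005]
contact_force: [-1.8, -1.1, 6.8]
grip_width: 0.0155
gripper_force: 59.3
```

```bash
python3 -c "
from h import *
to(.558,-.032,.102,-.818)"
```

```text
t 10.55 pos [ 0.5589 -0.0322  0.1043] ang -0.844 j [-0.15  0.02  1.96 -0.    1.16  2.26] F [-1.8 -1.1  6.8] M [-0.33  0.33  0.55] w 0.0155
move [-0.0007  0.0006  0.0023] [-0.    -0.003 -0.026]
```

Emit:
carry_out(
  moves="0.085 0 0 0 0 0 0; 0.085 0 0 0 0 0 0; 0.085 0 0 0 0 0 0; 0.085 0 0 0 0 0 0; 0.085 0 0 0 0 0 0",
)

```text
time: 10.97
eef_pos: [0.5575, -0.0313, 0.1016]
tcp_rot: [2.864, -1.29, -0.001]
contact_force: [-0.7, -0.0, -0.5]
grip_width: 0.0753
gripper_force: 0.0
```

Emit:
carry_out(
  moves="0.085 0 0 -0.01 0 0 0; 0.085 0 0 -0.035 0 0 0; 0.085 0 0 -0.07 0 0 0; 0.085 0 0 -0.1 0 0 0; 0.085 0 0 -0.12 0 0 0",
)

```text
time: 11.38
eef_pos: [0.559, -0.0315, 0.2266]
tcp_rot: [-2.863, 1.289, -0.007]
contact_force: [0.5, -0.5, 0.1]
grip_width: 0.0848
gripper_force: 0.0
```

Emit:
carry_out(
  moves="0.085 0 0 0 0 0 -0.12; 0.085 0 0 0 0 0 -0.24; 0.085 0 0 0 0 0 -0.36; 0.085 0 0 0 0 0 -0.48; 0.085 0 0 0 0 0 -0.6",
)

```text
time: 11.8
eef_pos: [0.5578, -0.0313, 0.2229]
tcp_rot: [-3.119, 0.376, -0.001]
contact_force: [0.3, -0.7, -0.2]
grip_width: 0.0851
gripper_force: 0.0
```

Emit:
carry_out(
  moves="0.085 0 0 0 0 0 -0.12; 0.085 0 0 0 0 0 -0.24; 0.085 0 0 0 0 0 -0.3; 0.085 0 0 0 0 0 -0.3; 0.085 0 0 0 0 0 -0.3",
)

```text
time: 12.22
eef_pos: [0.5579, -0.0314, 0.2226]
tcp_rot: [3.14, 0.082, 0.001]
contact_force: [-0.5, -0.4, -0.0]
grip_width: 0.0849
gripper_force: 0.0
```

Run:
```python
from h import *
p=snapshot("wrist"); cv2.imwrite("pics/wrist3.png",p["img"])
to(.549,.1375,.22,1.255)
```

```text
t 12.27 pos [ 0.5579 -0.0314  0.2225] ang 0.052 j [-0.15 -0.08  1.85  0.    1.37  1.37] F [ 0.3 -0.5  0.1] M [0.01 0.06 0.  ] w 0.0849
move [-0.     -0.1691  0.0025] [ 0.    -0.    -1.203]
```

View pics/wrist3.png

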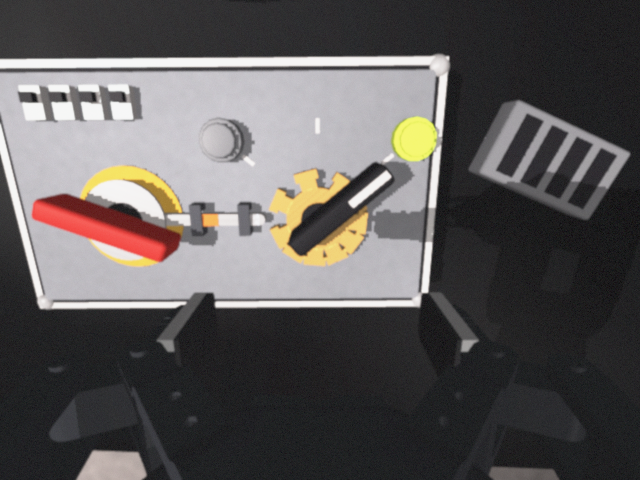

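The pointer tip at (388,173) points at the yellow plug (415,139). A disc slot faces the bolt nose at about (268,218). Next is the isolator.

Emit:
carry_out(
  moves="0.085 0 -0.04 0 0 0 -0.12; 0.085 0 -0.08 0 0 0 -0.24; 0.085 0 -0.12 0 0 0 -0.36; 0.085 0 -0.15 0 0 0 -0.48; 0.085 0 -0.169 0 0 0 -0.6",
)

```text
time: 12.68
eef_pos: [0.5482, 0.1402, 0.2224]
tcp_rot: [-2.971, -1.019, -0.001]
contact_force: [-0.4, 1.3, -0.8]
grip_width: 0.0847
gripper_force: 0.0
```

Emit:
carry_out(
  moves="0.085 0 0 0 0 0 -0.12; 0.085 0 0 0 0 0 -0.24; 0.085 0 0 0 0 0 -0.36; 0.085 0 0 0 0 0 -0.48; 0.085 0 0 0 0 0 -0.6",
)

```text
time: 13.1
eef_pos: [0.5486, 0.1376, 0.2222]
tcp_rot: [-2.54, -1.849, -0.0]
contact_force: [-0.2, 0.3, 0.2]
grip_width: 0.0848
gripper_force: 0.0
```

Run:
```python
from h import *
snapshot("side");snapshot("side")
to(.549,.1378,.102,1.255)
```

```text
t 13.2 pos [0.5487 0.1374 0.2222] ang 1.253 j [ 0.15 -0.06  1.84 -0.    1.37  0.47] F [-1.   0.   0.3] M [ 0.04 -0.    0.03] w 0.0848
move [0.0005 0.0002 0.1202] [ 0.    -0.    -0.002]
```

Emit:
carry_out(
  moves="0.085 0 0 0.02 0 0 0; 0.085 0 0 0.05 0 0 0; 0.085 0 0 0.08 0 0 0; 0.085 0 0 0.105 0 0 0; 0.085 0 0 0.12 0 0 0",
)

```text
time: 13.62
eef_pos: [0.5467, 0.137, 0.0986]
tcp_rot: [-2.547, -1.836, 0.006]
contact_force: [-1.1, -0.2, -0.0]
grip_width: 0.0847
gripper_force: 0.0
```

Emit:
carry_out(
  moves="0.04 0 0 0 0 0 0; 0 0 0 0 0 0 0; 0 0 0 0 0 0 0; 0 0 0 0 0 0 0; 0 0 0 0 0 0 0",
)

```text
time: 14.03
eef_pos: [0.55, 0.1375, 0.104]
tcp_rot: [2.544, 1.841, 0.005]
contact_force: [0.3, 0.2, -0.4]
grip_width: 0.0251
gripper_force: 0.0
```

Emit:
carry_out(
  moves="0 0 0 0 0 0 0; 0 0 0 0 0 0 0; 0 0 0 0 0 0 0; 0 0 0 0 0 0 0; 0 0 0 0 0 0 0",
)

```text
time: 14.45
eef_pos: [0.5485, 0.138, 0.1042]
tcp_rot: [-2.544, -1.842, -0.0]
contact_force: [-5.4, 1.4, 7.5]
grip_width: 0.0159
gripper_force: 58.6
```

Emit:
carry_out(
  moves="0 0 0 0 0 0 0.05; 0 0 0 0 0 0 0.15; 0 0 0 0 0 0 0.26; 0 0 0 0 0 0 0.38; 0 0 0 0 0 0 0.5",
)

```text
time: 14.87
eef_pos: [0.5485, 0.138, 0.1042]
tcp_rot: [-2.923, -1.148, 0.0]
contact_force: [-4.8, 0.2, 6.8]
grip_width: 0.0156
gripper_force: 58.7
```

```bash
python3 -c "
from h import *
to(.549,.137,.102,.055)"
```

```text
t 14.87 pos [0.5485 0.138  0.1042] ang 0.748 j [0.15 0.04 1.94 0.   1.16 0.97] F [-4.8  0.2  6.8] M [0.14 0.98 0.1 ] w 0.0156
move [-0.0003  0.001   0.0021] [-0.001  0.     0.693]
```

Emit:
carry_out(
  moves="0 0 0 0 0 0 0.1; 0 0 0 0 0 0 0.22; 0 0 0 0 0 0 0.33; 0 0 0 0 0 0 0.44; 0 0 0 0 0 0 0.55",
)

```text
time: 15.28
eef_pos: [0.5485, 0.138, 0.1042]
tcp_rot: [-3.125, -0.311, 0.001]
contact_force: [-6.4, 1.6, 6.3]
grip_width: 0.0155
gripper_force: 58.7
```

Emit:
carry_out(
  moves="0 0 0 0 0 0 0.05; 0 0 0 0 0 0 0.1; 0 0 0 0 0 0 0.14; 0 0 0 0 0 0 0.17; 0 0 0 0 0 0 0.17",
)

```text
time: 15.7
eef_pos: [0.5485, 0.138, 0.1042]
tcp_rot: [-3.14, -0.053, 0.001]
contact_force: [-5.4, 1.6, 7.8]
grip_width: 0.0158
gripper_force: 58.9
```

```bash
python3 -c "
from h import *
to(.549,.137,.102,.055)"
```

```text
t 15.7 pos [0.5485 0.138  0.1042] ang 0.034 j [0.15 0.04 1.94 0.   1.16 1.69] F [-5.4  1.6  7.8] M [0.25 0.97 0.38] w 0.0158
move [0.0004 0.001  0.0022] [-0.001  0.    -0.021]
```

Mz has reached 0.38, so the handle is touching the stop. I'll push slightly more, then release.

Emit:
carry_out(
  moves="0 0 0 0 0 0 0.015; 0 0 0 0 0 0 0.03; 0 0 0 0 0 0 0.03; 0 0 0 0 0 0 0.03; 0 0 0 0 0 0 0.03",
)

```text
time: 16.12
eef_pos: [0.5485, 0.138, 0.1042]
tcp_rot: [-3.141, -0.01, 0.0]
contact_force: [-5.8, 0.8, 6.5]
grip_width: 0.0158
gripper_force: 60.0
```

```bash
python3 -c "
from h import *
to(.549,.137,.102,.055)"
```

```text
t 16.12 pos [0.5485 0.138  0.1042] ang 0.007 j [0.15 0.04 1.94 0.   1.16 1.72] F [-5.8  0.8  6.5] M [0.24 0.92 0.93] w 0.0158
move [0.0005 0.001  0.0022] [-0.     0.    -0.048]
```

Emit:
carry_out(
  moves="0.085 0 0 0 0 0 0; 0.085 0 0 0 0 0 0; 0.085 0 0 0 0 0 0; 0.085 0 0 0 0 0 0; 0.085 0 0 0 0 0 0",
)

```text
time: 16.53
eef_pos: [0.5487, 0.1373, 0.102]
tcp_rot: [-3.142, -0.005, 0.0]
contact_force: [0.8, -0.8, 0.2]
grip_width: 0.0749
gripper_force: 0.0
```

Emit:
carry_out(
  moves="0.085 0 0 -0.01 0 0 0; 0.085 0 0 -0.035 0 0 0; 0.085 0 0 -0.07 0 0 0; 0.085 0 0 -0.1 0 0 0; 0.085 0 0 -0.12 0 0 0",
)

```text
time: 16.95
eef_pos: [0.55, 0.1375, 0.2266]
tcp_rot: [-3.141, -0.006, -0.008]
contact_force: [0.7, -0.1, 0.9]
grip_width: 0.0852
gripper_force: 0.0
```

Emit:
carry_out(
  moves="0.085 -0.03 0.03 0 0 0 0; 0.085 -0.05 0.06 0 0 0 0; 0.085 -0.05 0.08 0 0 0 0; 0.085 -0.05 0.08 0 0 0 0; 0.085 -0.05 0.08 0 0 0 0",
)

```text
time: 17.37
eef_pos: [0.4991, 0.0566, 0.2229]
tcp_rot: [-3.141, -0.003, -0.002]
contact_force: [0.4, 0.1, -0.2]
grip_width: 0.0849
gripper_force: 0.0
```

Run:
```python
from h import *
p=snapshot("wrist"); cv2.imwrite("pics/wrist4.png",p["img"])
s=observe(); T=np.eye(4); T[:3,:3]=R.from_rotvec(s["tcp_rot"]).as_matrix(); T[:3,3]=s["eef_pos"]
W=T@p["tool_from_camera"]
b,g,r=[p["img"][...,i].astype(int) for i in range(3)]
m=((r>180)&(g<110)&(b<110)).astype(np.uint8)
n,l,st,_=cv2.connectedComponentsWithStats(m); k=1+st[1:,4].argmax()
v,u=np.nonzero(l==k)
d=(W[:3,:3]@np.linalg.inv(p["mtx"])@np.c_[u,v,np.ones(len(u))].T)
P=(W[:3,3:]+d*(.121-W[2,3])/d[2])[:2].T.astype(np.float32)
print(cv2.minAreaRect(P*1000)); to(.5,.05,.22,.05)
```

```text
((549.3887329101562, 137.26504516601562), (101.1580810546875, 15.724482536315918), 3.5014021396636963)
t 17.42 pos [0.4993 0.0573 0.2227] ang 0.003 j [ 0.01 -0.21  1.97  0.    1.38  1.57] F [ 0.4 -0.1 -0.5] M [-0.03 -0.05  0.01] w 0.0853
move [0.0007 0.0073 0.0027] [-0.    -0.001 -0.047]
```

View pics/wrist4.png

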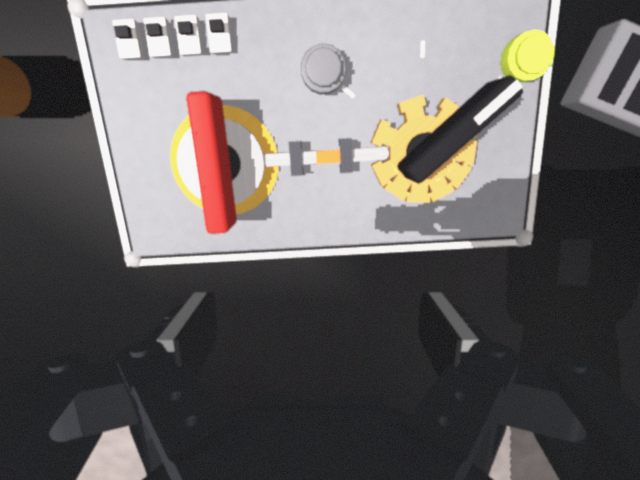

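The red bar is back at 3.5° (0.061 rad), which matches the box yaw, so the isolator is on. The bolt nose at (385,154) sits in the slot, and the pointer tip at (510,88) points at the yellow plug. The gripper is clear, so I'm handing it in.

```bash
python3 -c "
from station import *
print(sign_off())"
```

```text
the job is handed in; nothing more can be done
None
```

The power box is switched to the neon-yellow plug: isolator turned off, selector turned to the plug, isolator back on with the bolt seated in the slot, bystanders not touched, and the job handed in at about 17 s.

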